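# Clip the parts caddy onto the rail by its snap hook

### The arm

A 6-joint arm with a two-finger parallel gripper is mounted at the origin on a cart in front of the work surface, level with it; the furniture and walls round the work are solid. World frame = base frame: x ahead of the robot, y to its left, z up, the work surface at z = 0. Lengths are in m, angles in rad, forces in N, time in s.
With the tool pointing down it reaches from about 0.35 to 0.875 m from the base axis. Payload 4.2 kg.
Tool frame: the origin (TCP) lies at the centre of the arm's flange, where the gripper is bolted on; the fingertips stand ahead of it and the grasp point (between the pads) lies 155 mm ahead of it (env.tip_extent is the z of the fingertips in the tool frame, in m); z points along the fingers, y is the line along which they close (so a half turn about z gives the same grasp; the last joint's range is limited). The gripper opens to 85 mm and grips with 20 to 120 N. Pads are 22 mm wide; open, the fingers measure 114 mm over their backs; the gripper's body (76 mm by 85 mm) begins 54 mm behind the grasp point. The pads swing forward as they close: fully open they stand 13 mm farther back than shut.
Start: joints at [1.424, 0.385, 0.008, 0, -1.194, -0.259], TCP at [0.247, 0.574, 0.405] pointing down, gripper open.
Joint ranges: [-3.14, 3.14], [-1.21, 2.06], [-1.07, 1.41], [-3.16, 2.05], [-2.99, -0.16], [-3.1, 3.1]. Speed limits (rad/s): [2.79, 2.79, 3.14, 3.14, 3.14, 3.14].

### API

Orientations are given as a unit quaternion [w, x, y, z].
In Python, from rig import env, eyes gives the robot as it stands. The module is installed in compiled form; this text tells all that it offers.
- The arm moves only by the shell command python3 -m inch 'ROWS'. ROWS is a JSON object of lists of equal length, an entry for each row: "jaw": the closure, from 0 (fully open) to 1 (shut); "xyz": the shift along the world's x, y, z in mm, a list of three; "roll": the turn about the world's z in rad. A call has 1 to 20 rows; each row shifts and turns the commanded pose from where the row before left it; what a row does not reach is not made up. A row lasts 1/12 s, in which the tool goes at most 41.7 mm and 7.16 degrees, less where a joint would pass 70% of its speed; a pose out of reach is approached as far as the arm can. A call is refused whole if a number of a shift passes 41.7 or a number of a turn 0.125, either way. A call with a gripper value outside its range is refused whole. The fingers move at their own pace and stop on an object; the grip force is fixed at half the most. Time passes only in rows, so rows that do not move let the fingers close. It gives the time, the measured TCP pose, the force, the opening and the grip force at its end, in the units of the state.
- env.read_state(): the state, without advancing time (a new reading comes with each control period).
- eyes.read_camera(name): name is "scene" or "top"; returns a dict with "image" (420x560x3 uint8, red, green, blue), "fx", "fy", "cx", "cy" (pixels), "k1" (the pictures are not rectified: a ray, as slopes to the right and down, at radius r is drawn at 1 + k1 r^2 times it, then the intrinsics apply), "xyz" and "orientation" of the camera in the world. Camera axes: x right, y down, z forward; pixel columns grow to the right and rows downward; lengths in m; the calibration is good to about 2 mm. A picture is of the moment at which its call begins. There is no depth.
- env.job_done(): hands the job in; it is judged then, once.
The state is a dict: "clock": time; "joint_pos": joint angles; "qd": joint speeds; "effort": joint torques, N m; "position": TCP position; "eef_rot": TCP orientation; "force": force on the tool from outside, world axes, zero at the start; "torque": the same for the moment, N m; "width": opening from 0.0 (shut) to 1.0 (fully open); "grasp_force": force on a finger pad.
Only numpy, scipy, OpenCV 4.12 (cv2) and the standard library are available. Lean on these libraries where they do the work, as an engineer would, in place of code of your own. Each camera call takes 0.05 s, during which the arm holds its last target. There are 200 camera calls.

### The job

Hang the parts caddy on the rail by its snap hook: bring the hook over the bar and press it down firmly until the sprung wire gate has flicked shut beneath the bar and the bar is felt at the top of the hook, then give it a light tug upwards, far enough that the bar bears on the shut gate, to check that it holds. Let the caddy back down and let go so that it hangs still; do not press or pull harder than a hand would (about 20 N), and leave the other things on the bench where they are.

Things in the scene. Friction and masses are not known exactly. Their poses are not given: they have to be found in the camera images.
- caddy: Open aluminium tray, 84 (x) x 110 (y) x 35 mm, about 0.3 kg (varies), with a steel hook and black grip rising from its middle, 203 mm high in all; stands upright on the bench. Origin: centre of the underside, z up, x towards the hook's nose. The hook is a 10 mm bar bent in the x-z plane: spine up at x = -17 mm, half-round crown, nose down at x = +17 mm; throat 24 mm wide, open downwards
- grip (a point): middle of the black grip block on top of the caddy, 26 mm (x) x 22 mm (y) x 50 mm high, on the caddy's axis 181 mm above its underside; axes as the caddy's
- hook_seat (a point): where the bar's centre lies when home against the crown of the hook: on the caddy's axis, 135 mm above its underside; axes as the caddy's
- nose_tip (a point): lowest point of the hook's nose, which is bent outwards as a lead-in: 23 mm in x from the caddy's axis, 48 mm below hook_seat, 52 mm above the tray's rim. A bar comes in sideways through this space between nose and tray (from +x, towards the spine), then goes up the throat as the caddy is pressed down
- gate: the gate itself: a U of 4 mm steel wire; origin on its hinge at the spine, 30 mm below hook_seat and 12 mm behind it (-x)
- gate_hinge (a joint): angle of the sprung wire gate (24 mm long, 12 mm wide) across the throat, hinged on the spine 30 mm below hook_seat; 0 = shut, up to 1.45 rad as a bar coming up the throat swings it up (6 N or less). It flicks shut below the bar only when the bar is near the crown (last 3 mm or so). Shut, it stops the bar: the hook can rise about 22 mm before the gate catches
- rail: Grey stand fixed to the bench: level 10 mm round bar, 270 mm long, clamped between slotted posts (175 mm high, feet 110 mm long) at any height: its centre 145 to 167 mm above the bench, set anew each time and not measured; find it by feel. Origin: on the bench below the bar's middle; y along the bar, x square to it, away from the robot. The caddy's y goes along the bar, either way round
- battery: bystander: dark grey tool battery pack, 53 x 60 x 68 mm, standing near the caddy; origin at the centre of its underside
- small_tape: bystander: small roll of black tape lying flat, 52 mm across, 19 mm high; origin at the centre of its underside

How it is judged:
On the way, in this order (a step that is already met when the one before it is completed fails the run):
1. the hook is pressed home: the bar is through the hook with the gate shut beneath it and not touching it, and the crown presses on the bar with more than 6 N (value of joint gate_hinge below 0.12 rad and x of hook_seat in the frame of rail between -0.009 and 0.009 m and y of hook_seat in the frame of rail between -0.1 and 0.1 m and z of hook_seat in the frame of rail between 0.14 and 0.172 m and contact force between caddy and rail above 6 N and contact force between gate and rail below 0.5 N), for 0.1 s.
2. the hook is tugged upwards until the bar bears on the shut gate with more than 2 N (value of joint gate_hinge below 0.12 rad and contact force between gate and rail above 2 N), for 0.1 s.
At the end, for the whole second after the job is handed in: the caddy hangs still (under 30 mm/s), upright within 0.2 rad, the bar in the crown of the hook (hook_seat within 9 mm of the bar across, within 100 mm of its middle, 140 to 172 mm above the bench), with the gate shut beneath the bar (under 0.12 rad) (value of joint gate_hinge below 0.12 rad and x of hook_seat in the frame of rail between -0.009 and 0.009 m and y of hook_seat in the frame of rail between -0.1 and 0.1 m and z of hook_seat in the frame of rail between 0.14 and 0.172 m and angle between caddy's own z axis and vertical below 0.2 rad and linear speed of caddy below 0.03 m/s); the robot touches nothing.
It fails at once if the hook is pressed or pulled against the rail with more than 22 N (contact force between caddy and rail above 22 N).
It fails at once if the battery pack or the small tape roll is pushed more than 20 mm from its place (distance of any of battery, small_tape from where it was at the start of the episode above 0.02 m).
It also fails if it takes over 59 s, if anything falls off the work surface, if the arm or the gripper's body presses on something with over 40 N, if the wrist force passes 120 N, or if a joint passes its speed limit or range.

## Working session

There is one attempt and no reset: what is moved stays moved. The work goes in short steps, Python scripts to look and compute and a shell command to move; the robot and the scene stay as the last step left them, time stands still between calls to the robot, and variables do not carry over. Pictures are saved under pics/ and viewed, at most 10 in all, crops included, and the job is handed in when it is done.

```bash
mkdir -p pics
cat > h.py <<'E'
import numpy as np,cv2
from scipy.spatial.transform import Rotation as R
from rig import env,eyes
def rays(c,px):
    K=np.array([[c['fx'],0,c['cx']],[0,c['fy'],c['cy']],[0,0,1]])
    px=np.array(px,float).reshape(-1,2)
    d=cv2.undistortPoints(px.reshape(-1,1,2),K,np.array([c['k1'],0,0,0.])).reshape(-1,2)
    q=c['orientation'];Rm=R.from_quat([q[1],q[2],q[3],q[0]]).as_matrix()
    return np.array(c['xyz']),np.c_[d,np.ones(len(d))]@Rm.T
def at_z(c,px,z):
    o,d=rays(c,px);return o+d*((z-o[2])/d[:,2])[:,None]
def proj(c,P):
    q=c['orientation'];Rm=R.from_quat([q[1],q[2],q[3],q[0]]).as_matrix()
    p=(np.atleast_2d(P)-np.array(c['xyz']))@Rm
    K=np.array([[c['fx'],0,c['cx']],[0,c['fy'],c['cy']],[0,0,1]])
    return cv2.projectPoints(p.reshape(-1,1,3),np.zeros(3),np.zeros(3),K,np.array([c['k1'],0,0,0.]))[0].reshape(-1,2)
E
python3 - <<'E'
from h import *
for n in('scene','top'):
    c=eyes.read_camera(n);cv2.imwrite(f'pics/{n}0.png',cv2.resize(c['image'][:,:,::-1],(800,600),interpolation=cv2.INTER_CUBIC))
    print(n,{k:v for k,v in c.items() if k!='image'})
s=env.read_state();print(s,env.tip_extent)
E
```

```text
scene {'fx': 519.5198697674693, 'fy': 519.5198697674693, 'cx': 266.9803024579412, 'cy': 202.6012084053505, 'k1': 0.021344214911522483, 'xyz': array([-0.01869928, -0.72577209,  0.78771087]), 'orientation': array([-0.43641188,  0.83266194, -0.3024324 ,  0.15733213])}
top {'fx': 404.1388284625683, 'fy': 404.1388284625683, 'cx': 286.3011202469712, 'cy': 213.2159768962629, 'k1': -0.09953008405658761, 'xyz': array([ 0.43871248, -0.01569445,  1.20669815]), 'orientation': array([-0.05000516,  0.70936657, -0.70126235,  0.05029575])}
{'clock': 0.1, 'joint_pos': array([ 1.42361635e+00,  3.85507047e-01,  6.76697589e-03, -4.01285069e-04,
       -1.19401871e+00, -2.58599956e-01]), 'qd': array([ 0.00015923, -0.00152809,  0.00417878, -0.00052248,  0.00120276,
        0.0004436 ]), 'effort': array([-3.07963674e-04, -3.93320775e+01,  1.88928688e+01,  4.19789091e+00,
       -2.58214372e-03,  7.54017329e-07]), 'position': array([0.24661116, 0.57410023, 0.40372086]), 'eef_rot': array([ 9.90090402e-04,  9.79472935e-01, -2.01573243e-01, -1.31570670e-04]), 'force': array([ 0.39914443,  0.30193185, -0.29788271]), 'torque': array([0.03562336, 0.02752056, 0.00497573]), 'grasp_force': 0.0, 'width': 0.9982208242362037} 0.1734
```

View pics/scene0.png

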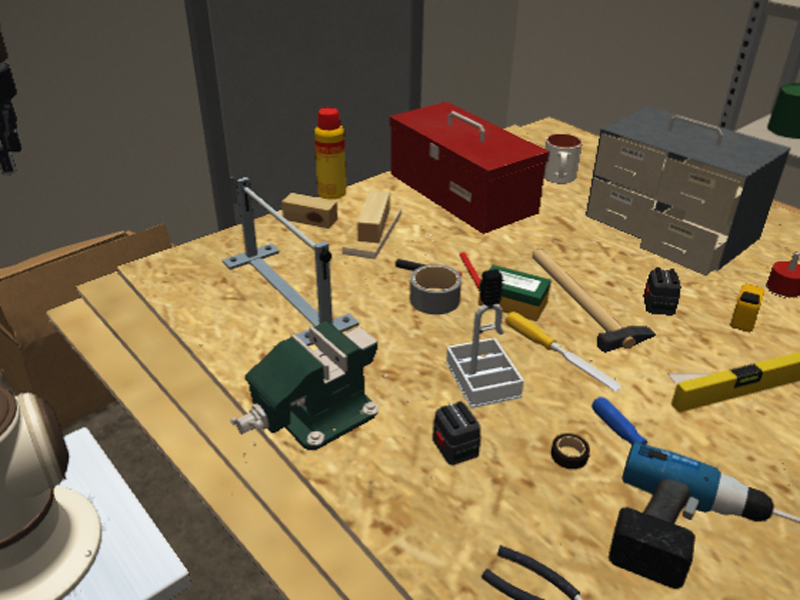

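View pics/top0.png

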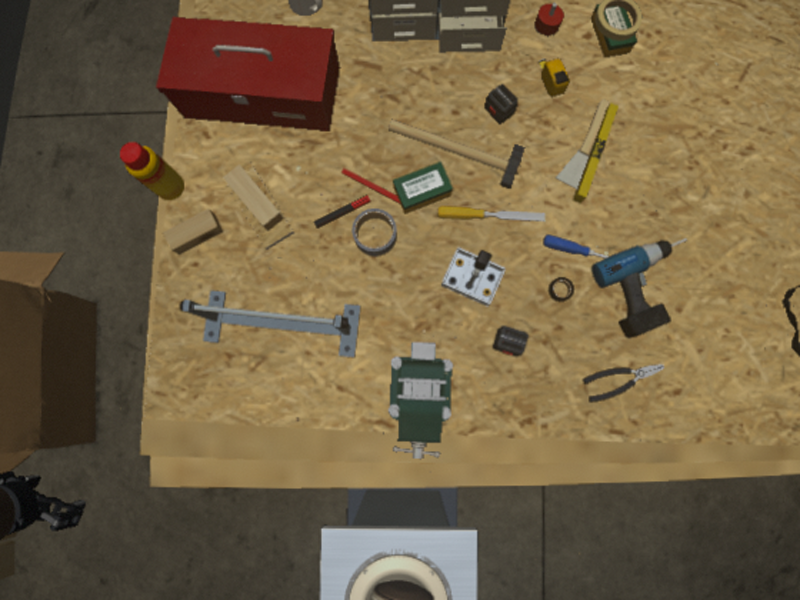

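Scene picture: the caddy is at (485,340) px with its hook nose to the right, the rail at (285,250), the battery at (457,432) and the tape at (570,450). Top picture: caddy (473,277), rail bar (187,307) to (345,323), battery (510,341), tape (561,289). The vise, at (420,390), stands near the rail's right end. Next I'll zoom in.

Run:
```python
from h import *
T=eyes.read_camera('top');S=eyes.read_camera('scene')
def crop(c,x,y,w,h,k):
    im=c['image'][y:y+h,x:x+w,::-1];return cv2.resize(im,(400,300),interpolation=cv2.INTER_CUBIC)
# crop boxes (orig px)
a=crop(T,295,165,80,60,5);b=crop(S,290,175,120,90,0);d=crop(T,115,190,160,120,0);e=crop(S,140,110,160,120,0)
cv2.imwrite('pics/m.png',np.vstack([np.hstack([a,b]),np.hstack([d,e])]))
```

```text
(no output)
```

View pics/m.png

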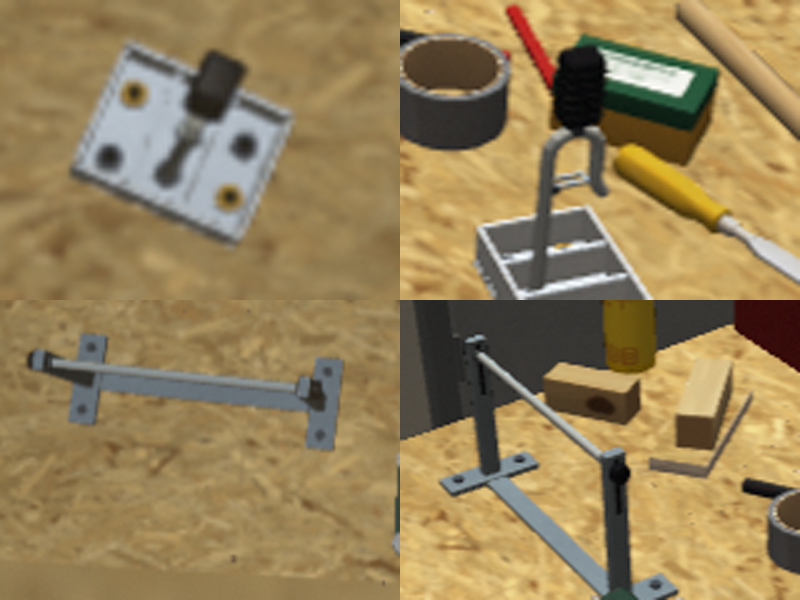

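Zooms: the tray rim corners in the top crop are (125,42), (292,118), (238,243) and (72,172). The rail feet and bar show clearly in both lower crops. In the scene crop the nose is at (600,190), right of the spine. I'll fit poses from these.

Run:
```python
from h import *
from scipy.optimize import least_squares
T=eyes.read_camera('top');S=eyes.read_camera('scene')
rim=np.array([[320,173.4],[353.4,188.6],[342.6,213.6],[309.4,199.4]])
P=at_z(T,rim,.035);print('rim',P.round(4),np.linalg.norm(P-np.roll(P,-1,0),axis=1))
def cad(p,L):
    c,s=np.cos(p[2]),np.sin(p[2]);L=np.atleast_2d(L);return np.c_[p[0]+c*L[:,0]-s*L[:,1],p[1]+s*L[:,0]+c*L[:,1],L[:,2]]
L=np.array([[42,55,35],[42,-55,35],[-42,-55,35],[-42,55,35]])/1e3
def f(p): return (proj(T,cad(p,L))-rim).ravel()
p=least_squares(f,[*P[:,:2].mean(0),-.4]).x;print('caddy',p,abs(f(p)).max())
Q=np.array([[23,0,87],[0,0,206],[-17,0,140],[0,0,181]])/1e3
for yaw in(p[2],p[2]+np.pi):
    q=[p[0],p[1],yaw];print('scene crop b px',((proj(S,cad(q,Q))-[290,175])/.3+[400,0]).round(), 'top crop',((proj(T,cad(q,Q))-[295,165])*5).round())
lf=np.array([[147.8,203.6],[157.8,204.8],[152.2,240],[142.2,238.8]]);rf=np.array([[241,213.2],[252.2,213.6],[248.6,250.4],[237.4,249.2]])
A=at_z(T,lf,.004);B=at_z(T,rf,.004);print(A.round(4),B.round(4))
a,b=A.mean(0),B.mean(0);m=(a+b)/2;d=a-b;print('rail feet mid',m,'len',np.linalg.norm(d),'yaw',np.arctan2(-d[0],d[1]))
for z in(.145,.150,.156,.161,.167):
    e=at_z(T,[[135.8,216],[234.2,225.2]],z);g=at_z(S,[[172.8,132.8],[220,173.2]],z)
    d=e[0]-e[1];print(z,e.round(3)[:,:2].tolist(),e.mean(0).round(4)[:2],'yaw',np.arctan2(-d[0],d[1]).round(3),'scene',g.round(3)[:,:2].tolist())
print('batt',at_z(T,[[510/1.4286,341/1.4286]],.05),'tape',at_z(T,[[561/1.4286,289/1.4286]],.02),'vise',at_z(T,np.array([[423,345],[390,365],[450,365],[452,420]])/1.4286,.1))
```

```text
rim [[ 0.727  -0.1141  0.035 ]
 [ 0.6822 -0.2133  0.035 ]
 [ 0.607  -0.1804  0.035 ]
 [ 0.6481 -0.0828  0.035 ]] [0.10880859 0.08209327 0.10596545 0.08496596]
caddy [ 0.66607099 -0.14765345 -0.4050155 ] 0.7480952582219516
scene crop b px [[597. 198.]
 [579.  51.]
 [546. 143.]
 [576.  85.]] top crop [[208.  90.]
 [219.  80.]
 [191. 135.]
 [213.  90.]]
scene crop b px [[531. 211.]
 [579.  51.]
 [596. 134.]
 [576.  85.]] top crop [[176. 162.]
 [219.  80.]
 [216.  78.]
 [213.  90.]]
[[0.6354 0.4078 0.004 ]
 [0.632  0.3764 0.004 ]
 [0.5245 0.3877 0.004 ]
 [0.5276 0.4188 0.004 ]] [[0.6091 0.1211 0.004 ]
 [0.6083 0.0873 0.004 ]
 [0.4977 0.0956 0.004 ]
 [0.5008 0.129  0.004 ]]
rail feet mid [0.56690161 0.25296638 0.004     ] len 0.2905713064614723 yaw -0.0891970374639257
0.145 [[0.578, 0.389], [0.557, 0.122]] [0.5675 0.2557] yaw -0.08 scene [[0.592, 0.403], [0.568, 0.152]]
0.15 [[0.578, 0.387], [0.556, 0.122]] [0.5669 0.2544] yaw -0.08 scene [[0.587, 0.395], [0.563, 0.145]]
0.156 [[0.577, 0.385], [0.556, 0.121]] [0.5662 0.2529] yaw -0.08 scene [[0.582, 0.384], [0.558, 0.137]]
0.161 [[0.576, 0.383], [0.555, 0.12]] [0.5656 0.2516] yaw -0.08 scene [[0.577, 0.375], [0.553, 0.13]]
0.167 [[0.575, 0.381], [0.554, 0.119]] [0.5649 0.2501] yaw -0.08 scene [[0.571, 0.365], [0.548, 0.122]]
batt [[ 0.53237505 -0.21935585  0.05      ]] tape [[ 0.64511021 -0.33398327  0.02      ]] vise [[ 0.51892184 -0.04297162  0.1       ]
 [ 0.47994264  0.01973319  0.1       ]
 [ 0.48120959 -0.09489958  0.1       ]
 [ 0.37739335 -0.09905213  0.1       ]]
```

Poses: the caddy is at (0.666,-0.148) with yaw -0.405. The rail's middle is at (0.566,0.252) with yaw about -0.085 and bar height about 0.16. The tool is already lined up with the grip, so I'll go there.

```bash
python3 -m inch '{"jaw":[0,0,0,0,0,0,0,0,0,0,0,0,0,0,0,0,0,0,0,0],"xyz":[[10,-18,0],[19,-33,0],[19,-33,0],[19,-33,0],[19,-33,0],[19,-33,0],[19,-33,0],[19,-33,0],[19,-33,0],[19,-33,0],[19,-33,0],[19,-33,0],[19,-33,0],[19,-33,0],[19,-33,0],[19,-33,0],[19,-33,0],[19,-33,0],[19,-33,0],[19,-33,0]],"roll":[0,0,0,0,0,0,0,0,0,0,0,0,0,0,0,0,0,0,0,0]}'
```

```text
clock: 1.97
position: [0.6183, -0.0726, 0.4047]
eef_rot: [-0.0, 0.979, -0.202, 0.0]
force: [0.7, 0.3, -0.5]
width: 0.999
grasp_force: 0.0
```

```bash
python3 -m inch '{"jaw":[0,0,0,0,0],"xyz":[[20,-30,0],[18,-28,0],[10,-17,0],[0,0,0],[0,0,0]],"roll":[0,0,0,0,0]}'
python3 - <<'E'
from h import *
print(env.read_state()['position'])
T=eyes.read_camera('top')['image'][150:240,270:390,::-1];S=eyes.read_camera('scene')['image'][110:260,250:450,::-1]
cv2.imwrite('pics/g.png',np.hstack([cv2.resize(T,(400,300),interpolation=2),cv2.resize(S,(400,300),interpolation=2)]))
E
```

```text
clock: 2.38
position: [0.6659, -0.1469, 0.4036]
eef_rot: [0.0, 0.979, -0.203, -0.001]
force: [-0.0, -0.0, 0.6]
width: 0.998
grasp_force: 0.0
[ 0.66590208 -0.14687051  0.40361278]
```

View pics/g.png

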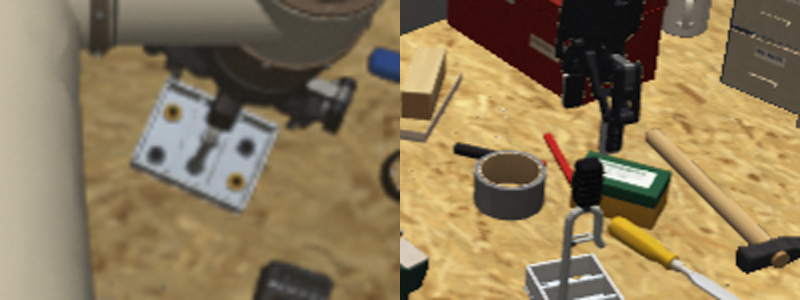

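The top crop shows the gripper over the caddy. The scene crop shows the fingertips around (610,110) above the grip at (588,180). I'll check by projection that a straight descent lands on the grip.

Run:
```python
from h import *
S=eyes.read_camera('scene')
P=np.array([.666,-.147,0])
yd=np.array([.395,.919,0])
pts=[P+[0,0,.206],P+[0,0,.156],P+[0,0,.23]+yd*.045,P+[0,0,.23]-yd*.045]
print(((proj(S,pts)-[250,110])*2+[400,0]).round())
```

```text
[[587. 160.]
 [583. 200.]
 [572. 118.]
 [608. 164.]]
```

Projection agrees with the picture, so descend and grip.

```bash
python3 -m inch '{"jaw":[0,0,0,0,0.2,0.5,1,1,1,1,1,1],"xyz":[[0,0,-25],[0,0,-25],[0,0,-17],[0,0,0],[0,0,0],[0,0,0],[0,0,0],[0,0,0],[0,0,0],[0,0,0],[0,0,0],[0,0,0]],"roll":[0,0,0,0,0,0,0,0,0,0,0,0]}'
```

```text
clock: 3.53
position: [0.6658, -0.146, 0.339]
eef_rot: [0.0, 0.979, -0.201, 0.001]
force: [-1.6, -1.0, 3.8]
width: 0.248
grasp_force: 59.8
```

Gripped at about 21 mm. Now lift and turn +0.32 rad.

```bash
python3 -m inch '{"jaw":[1,1,1,1,1,1,1,1,1,1,1],"xyz":[[0,0,10],[0,0,15],[0,0,25],[0,0,30],[0,0,30],[0,0,30],[0,0,30],[0,0,20],[0,0,10],[0,0,0],[0,0,0]],"roll":[0,0,0,0.05,0.07,0.07,0.07,0.06,0,0,0]}'
```

```text
clock: 4.45
position: [0.6657, -0.1455, 0.5359]
eef_rot: [-0.001, 0.999, -0.044, -0.001]
force: [0.8, 0.9, -4.3]
width: 0.249
grasp_force: 59.0
```

```bash
python3 -m inch '{"jaw":[1,1,1,1,1,1,1,1,1,1,1,1,1,1,1,1,1,1],"xyz":[[-5,10,0],[-9,20,0],[-14,30,0],[-14,30,0],[-14,30,0],[-14,30,0],[-14,32,0],[-14,32,0],[-14,32,0],[-14,32,0],[-14,32,0],[-14,32,0],[-14,30,0],[-9,18,0],[-4,8,0],[0,0,0],[0,0,0],[0,0,0]],"roll":[0,0,0,0,0,0,0,0,0,0,0,0,0,0,0,0,0,0]}'
python3 - <<'E'
from h import *
T=eyes.read_camera('top')['image'][150:270,100:260,::-1];S=eyes.read_camera('scene')['image'][30:240,80:360,::-1]
cv2.imwrite('pics/r.png',np.hstack([cv2.resize(T,(400,300),interpolation=2),cv2.resize(S,(400,300),interpolation=2)]))
E
```

```text
clock: 5.95
position: [0.4848, 0.2516, 0.5369]
eef_rot: [0.001, 0.999, -0.043, -0.001]
force: [-0.1, -0.9, -4.9]
width: 0.246
grasp_force: 59.6
```

View pics/r.png

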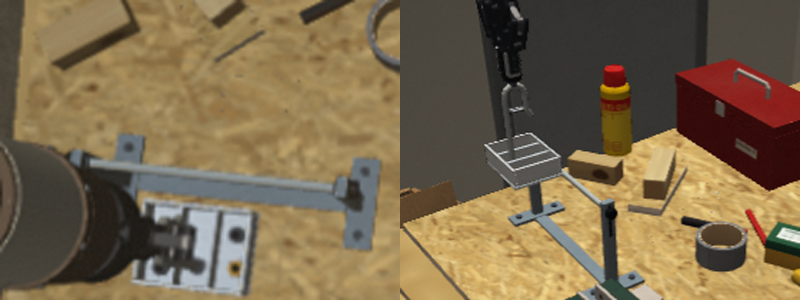

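The top crop shows the tray on the near side of the bar, middle of the span. The scene crop shows it upright and clear above the rail. Lower by 98 mm, then go in sideways.

```bash
python3 -m inch '{"jaw":[1,1,1,1,1,1,1,1],"xyz":[[0,0,-10],[0,0,-20],[0,0,-25],[0,0,-25],[0,0,-12],[0,0,-6],[0,0,0],[0,0,0]],"roll":[0,0,0,0,0,0,0,0]}'
python3 -m inch '{"jaw":[1,1,1,1,1,1,1,1,1,1],"xyz":[[8,0,0],[12,0,0],[14,0,0],[14,0,0],[12,0,0],[8,0,0],[5,0,0],[0,0,0],[0,0,0],[0,0,0]],"roll":[0,0,0,0,0,0,0,0,0,0]}'
python3 - <<'E'
from h import *
print(env.read_state()['position'],env.read_state()['force'])
T=eyes.read_camera('top')['image'][150:270,100:260,::-1];S=eyes.read_camera('scene')['image'][60:210,120:320,::-1]
cv2.imwrite('pics/r2.png',np.hstack([cv2.resize(T,(400,300),interpolation=2),cv2.resize(S,(400,300),interpolation=2)]))
E
```

```text
clock: 6.72
position: [0.4851, 0.252, 0.4402]
eef_rot: [-0.0, 0.999, -0.043, 0.001]
force: [0.0, -0.0, -2.9]
width: 0.252
grasp_force: 59.5
clock: 7.55
position: [0.5573, 0.2522, 0.4399]
eef_rot: [-0.0, 0.999, -0.043, -0.0]
force: [0.4, 0.8, -3.4]
width: 0.248
grasp_force: 59.5
[0.55731015 0.25219971 0.43989768] [ 0.37442982  0.81299931 -3.44403074]
```

View pics/r2.png

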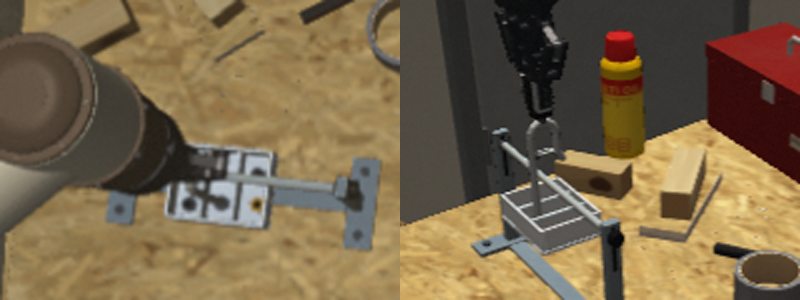

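The scene crop shows the bar below the nose tip and above the tray rim, on the nose side of the spine at about (540,175). Now feel for the spine.

```bash
python3 -m inch '{"jaw":[1,1,1,1,1,1,1,1],"xyz":[[3,0,0],[3,0,0],[2,0,0],[1,0,0],[1,0,0],[1,0,0],[0,0,0],[0,0,0]],"roll":[0,0,0,0,0,0,0,0]}'
python3 -m inch '{"jaw":[1,1,1,1],"xyz":[[1,0,0],[1,0,0],[0,0,0],[0,0,0]],"roll":[0,0,0,0]}'
```

```text
clock: 8.32
position: [0.5687, 0.2522, 0.4397]
eef_rot: [0.0, 0.999, -0.043, -0.0]
force: [-0.3, -0.4, -2.9]
width: 0.249
grasp_force: 59.5
clock: 8.65
position: [0.5707, 0.2522, 0.4397]
eef_rot: [-0.0, 0.999, -0.043, -0.0]
force: [0.1, 0.0, -3.6]
width: 0.254
grasp_force: 59.5
```

```bash
for i in 1 2; do python3 -m inch '{"jaw":[1,1,1],"xyz":[[1,0,0],[0,0,0],[0,0,0]],"roll":[0,0,0]}' | grep -E 'pos|force: \['; done
```

```text
position: [0.5717, 0.2522, 0.4397]
force: [-0.0, 0.2, -3.5]
position: [0.5725, 0.2522, 0.4396]
force: [-1.1, 0.9, -3.0]
```

```bash
python3 -m inch '{"jaw":[1,1,1],"xyz":[[1,0,0],[0,0,0],[0,0,0]],"roll":[0,0,0]}' | grep -E 'pos|force: \['
```

```text
position: [0.5733, 0.2522, 0.4395]
force: [-3.7, 0.7, -2.8]
```

Spine contact came at a TCP x of about 0.572, so centred is about 0.565. Back off 8 mm and descend.

```bash
python3 -m inch '{"jaw":[1,1,1,1,1,1,1,1,1,1,1,1],"xyz":[[-5,0,0],[-3.5,0,0],[0,0,0],[0,0,-5],[0,0,-8],[0,0,-8],[0,0,-8],[0,0,-8],[0,0,-8],[0,0,-5],[0,0,0],[0,0,0]],"roll":[0,0,0,0,0,0,0,0,0,0,0,0]}'
python3 -m inch '{"jaw":[1,1,1,1,1,1],"xyz":[[0,0,-3],[0,0,-3],[0,0,-3],[0,0,-2],[0,0,0],[0,0,0]],"roll":[0,0,0,0,0,0]}'
```

```text
clock: 10.4
position: [0.5646, 0.2523, 0.3893]
eef_rot: [0.0, 0.999, -0.043, -0.001]
force: [-3.8, 0.5, -1.5]
width: 0.254
grasp_force: 59.9
clock: 10.9
position: [0.5648, 0.2523, 0.3778]
eef_rot: [0.0, 0.999, -0.043, -0.001]
force: [-3.9, 0.5, -4.1]
width: 0.25
grasp_force: 59.7
```

The gate is bearing on the bar as expected, at -3.9 N in x. Continue slowly.

```bash
for i in 1 2 3; do :; done; python3 -m inch '{"jaw":[1,1,1,1,1],"xyz":[[0,0,-1],[0,0,-1],[0,0,-1],[0,0,-1],[0,0,0]],"roll":[0,0,0,0,0]}'| grep -E 'pos|force: \['
```

```text
position: [0.5652, 0.2522, 0.3744]
force: [-3.0, 0.3, -2.6]
```

```bash
python3 -m inch '{"jaw":[1,1,1,1,1],"xyz":[[0,0,-1],[0,0,-1],[0,0,-1],[0,0,0],[0,0,0]],"roll":[0,0,0,0,0]}'| grep -E 'pos|force: \['
```

```text
position: [0.5652, 0.2522, 0.3715]
force: [-2.2, -0.5, -3.0]
```

```bash
python3 -m inch '{"jaw":[1,1,1],"xyz":[[0,0,-1],[0,0,0],[0,0,0]],"roll":[0,0,0]}'| grep -E 'pos|force: \['
```

```text
position: [0.5651, 0.2522, 0.3705]
force: [-3.2, 0.3, -2.1]
```

```bash
python3 -m inch '{"jaw":[1,1,1,1],"xyz":[[0,0,-1],[0,0,-1],[0,0,0],[0,0,0]],"roll":[0,0,0,0]}'| grep -E 'pos|force: \['
```

```text
position: [0.5649, 0.2522, 0.368]
force: [-2.8, 1.0, -4.3]
```

```bash
python3 -m inch '{"jaw":[1,1,1,1],"xyz":[[0,0,-1],[0,0,-1],[0,0,0],[0,0,0]],"roll":[0,0,0,0]}'| grep -E 'pos|force: \['
```

```text
position: [0.5649, 0.2522, 0.366]
force: [-3.2, 0.4, -5.3]
```

```bash
python3 -m inch '{"jaw":[1,1,1],"xyz":[[0,0,-1],[0,0,0],[0,0,0]],"roll":[0,0,0]}'| grep -E 'pos|force: \['
```

```text
position: [0.565, 0.2522, 0.3651]
force: [-3.3, 0.2, -6.1]
```

```bash
python3 -m inch '{"jaw":[1,1,1],"xyz":[[0,0,-1],[0,0,0],[0,0,0]],"roll":[0,0,0]}'| grep -E 'pos|force: \['
```

```text
position: [0.5661, 0.2524, 0.3658]
force: [0.6, -0.2, -3.5]
```

```bash
python3 -m inch '{"jaw":[1,1,1],"xyz":[[0,0,-1],[0,0,0],[0,0,0]],"roll":[0,0,0]}'| grep -E 'pos|force: \['
```

```text
position: [0.5654, 0.2522, 0.364]
force: [1.1, -0.4, -4.2]
```

The x force dropped away, so the gate has flicked shut. Press the last few millimetres.

```bash
python3 -m inch '{"jaw":[1,1,1],"xyz":[[0,0,-1],[0,0,0],[0,0,0]],"roll":[0,0,0]}'| grep -E 'pos|force: \['
```

```text
position: [0.5652, 0.2522, 0.3627]
force: [-0.3, 0.0, -4.0]
```

```bash
python3 -m inch '{"jaw":[1,1,1],"xyz":[[0,0,-1],[0,0,0],[0,0,0]],"roll":[0,0,0]}'| grep -E 'pos|force: \['
```

```text
position: [0.5652, 0.2522, 0.3616]
force: [0.0, -0.0, -3.0]
```

```bash
python3 -m inch '{"jaw":[1,1,1],"xyz":[[0,0,-1],[0,0,0],[0,0,0]],"roll":[0,0,0]}'| grep -E 'pos|force: \['
```

```text
position: [0.5653, 0.2523, 0.361]
force: [0.7, -1.2, -2.0]
```

```bash
python3 -m inch '{"jaw":[1,1,1],"xyz":[[0,0,-1],[0,0,0],[0,0,0]],"roll":[0,0,0]}'| grep -E 'pos|force: \['
```

```text
position: [0.5652, 0.2522, 0.3608]
force: [-2.3, -0.4, 2.7]
```

```bash
python3 -m inch '{"jaw":[1,1,1],"xyz":[[0,0,-1],[0,0,0],[0,0,0]],"roll":[0,0,0]}'| grep -E 'pos|force: \['
```

```text
position: [0.5652, 0.2523, 0.3607]
force: [-3.1, -0.8, 6.2]
```

Home: the contact force is about 9.5 N and rising about 4 N per mm. A touch more, then hold.

```bash
python3 -m inch '{"jaw":[1,1,1,1,1],"xyz":[[0,0,-0.7],[0,0,0],[0,0,0],[0,0,0],[0,0,0]],"roll":[0,0,0,0,0]}'| grep -E 'pos|force: \['
```

```text
position: [0.5652, 0.2522, 0.3606]
force: [-3.8, -1.9, 8.6]
```

Run:
```python
from h import *
print(env.read_state()['force'])
T=eyes.read_camera('top')['image'][150:270,100:260,::-1];S=eyes.read_camera('scene')['image'][100:175,155:255,::-1]
cv2.imwrite('pics/r3.png',np.hstack([cv2.resize(T,(400,300),interpolation=2),cv2.resize(S,(400,300),interpolation=2)]))
```

```text
[-3.80096502 -1.8695691   8.61140939]
```

View pics/r3.png

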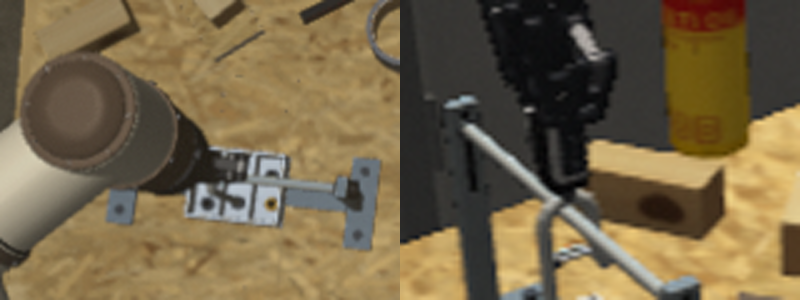

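The scene crop shows the bar at the crown (565,205), with the gate straight across below it (572,252). Now the tug: rise about 21 mm, then feel.

```bash
python3 -m inch '{"jaw":[1,1,1,1,1,1,1,1,1],"xyz":[[0,0,1],[0,0,2],[0,0,4],[0,0,5],[0,0,5],[0,0,3],[0,0,2],[0,0,0],[0,0,0]],"roll":[0,0,0,0,0,0,0,0,0]}'| grep -E 'pos|force: \['
```

```text
position: [0.5651, 0.2523, 0.3799]
force: [0.8, 0.5, -3.4]
```

```bash
python3 -m inch '{"jaw":[1,1,1],"xyz":[[0,0,1],[0,0,0],[0,0,0]],"roll":[0,0,0]}'| grep -E 'pos|force: \['
```

```text
position: [0.5652, 0.2522, 0.3809]
force: [-1.1, -0.4, -2.7]
```

```bash
python3 -m inch '{"jaw":[1,1,1],"xyz":[[0,0,1],[0,0,0],[0,0,0]],"roll":[0,0,0]}'| grep -E 'pos|force: \['
```

```text
position: [0.5652, 0.2523, 0.3821]
force: [0.2, 0.1, -2.9]
```

```bash
python3 -m inch '{"jaw":[1,1,1],"xyz":[[0,0,1],[0,0,0],[0,0,0]],"roll":[0,0,0]}'| grep -E 'pos|force: \['
```

```text
position: [0.5652, 0.2523, 0.3831]
force: [-0.1, 0.1, -2.9]
```

```bash
python3 -m inch '{"jaw":[1,1,1],"xyz":[[0,0,1],[0,0,0],[0,0,0]],"roll":[0,0,0]}'| grep -E 'pos|force: \['
```

```text
position: [0.5651, 0.2522, 0.3837]
force: [0.1, -0.1, -5.3]
```

```bash
python3 -m inch '{"jaw":[1,1,1],"xyz":[[0,0,1],[0,0,0],[0,0,0]],"roll":[0,0,0]}'| grep -E 'pos|force: \['
```

```text
position: [0.5651, 0.2522, 0.384]
force: [2.0, 1.4, -8.8]
```

The gate holds at about 5.5 N. Hold briefly, let down to just touching, then open.

```bash
python3 -m inch '{"jaw":[1,1,1,1,1,1,1,1,1,1,1,1,1],"xyz":[[0,0,0.3],[0,0,0],[0,0,0],[0,0,-2],[0,0,-4],[0,0,-5],[0,0,-5],[0,0,-4],[0,0,-2],[0,0,-1.5],[0,0,-0.8],[0,0,0],[0,0,0]],"roll":[0,0,0,0,0,0,0,0,0,0,0,0,0]}'| grep -E 'pos|force: \['
```

```text
position: [0.5653, 0.2523, 0.3612]
force: [-1.4, -0.3, -4.3]
```

```bash
python3 -m inch '{"jaw":[1,1,0.7,0.6,0.4,0.2,0,0,0,0],"xyz":[[0,0,-0.6],[0,0,0],[0,0,0],[0,0,0],[0,0,0],[0,0,0],[0,0,0],[0,0,0],[0,0,0],[0,0,0]],"roll":[0,0,0,0,0,0,0,0,0,0]}'
python3 -m inch '{"jaw":[0,0,0,0,0,0,0,0,0,0,0,0,0,0,0,0],"xyz":[[0,0,5],[0,0,10],[0,0,20],[0,0,25],[0,0,25],[0,0,20],[0,0,10],[0,0,0],[0,0,0],[0,0,0],[0,0,0],[0,0,0],[0,0,0],[0,0,0],[0,0,0],[0,0,0]],"roll":[0,0,0,0,0,0,0,0,0,0,0,0,0,0,0,0]}'
python3 - <<'E'
from h import *
T=eyes.read_camera('top')['image'][150:270,100:260,::-1];S=eyes.read_camera('scene')['image'][60:210,130:330,::-1]
cv2.imwrite('pics/r4.png',np.hstack([cv2.resize(T,(400,300),interpolation=2),cv2.resize(S,(400,300),interpolation=2)]))
E
```

```text
clock: 19.08
position: [0.5652, 0.2522, 0.3604]
eef_rot: [0.0, 0.999, -0.043, 0.0]
force: [-0.0, -0.7, -0.7]
width: 0.999
grasp_force: 0.0
clock: 20.42
position: [0.5652, 0.2523, 0.4753]
eef_rot: [0.0, 0.999, -0.043, -0.0]
force: [-0.0, 0.6, 0.5]
width: 1.001
grasp_force: 0.0
```

View pics/r4.png

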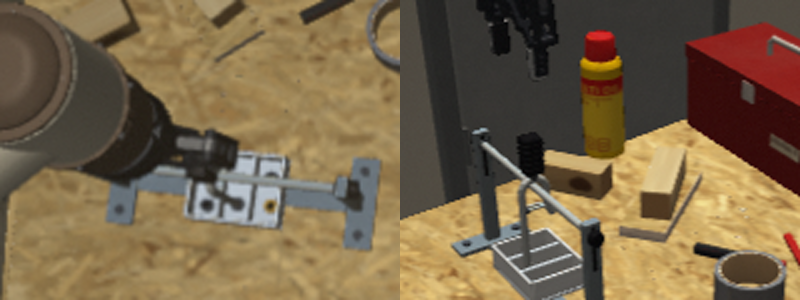

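The caddy hangs upright on the bar, with the grip at (530,155), and the gripper is clear above it. I'll let any swing die out and compare frames before handing in.

```bash
for i in 1 2 3 4 5; do python3 -m inch '{"jaw":[0,0,0,0,0,0,0,0,0,0,0,0,0,0,0,0,0,0,0,0],"xyz":[[0,0,0],[0,0,0],[0,0,0],[0,0,0],[0,0,0],[0,0,0],[0,0,0],[0,0,0],[0,0,0],[0,0,0],[0,0,0],[0,0,0],[0,0,0],[0,0,0],[0,0,0],[0,0,0],[0,0,0],[0,0,0],[0,0,0],[0,0,0]],"roll":[0,0,0,0,0,0,0,0,0,0,0,0,0,0,0,0,0,0,0,0]}'|grep clock; done
python3 - <<'E'
from h import *
I=[eyes.read_camera('scene')['image'][115:220,165:235].astype(int) for _ in range(12)]
print([int(abs(a-I[0]).max()) for a in I],[round(float(abs(a-I[0]).mean()),2) for a in I],env.read_state()['clock'])
E
```

```text
clock: 22.18
clock: 23.85
clock: 25.52
clock: 27.18
clock: 28.85
[0, 8, 8, 6, 6, 6, 8, 8, 6, 7, 9, 7] [0.0, 0.79, 0.78, 0.8, 0.79, 0.78, 0.79, 0.79, 0.78, 0.78, 0.78, 0.79] 29.45
```

The frames differ only by noise, so it hangs still. Handing in.

```bash
python3 -c "
from rig import env
print(env.job_done())"
```

```text
the job is handed in; nothing more can be done
None
```

The caddy hangs still on the rail with its gate shut under the bar: pressed home at about 12 N, tug-checked at about 5.5 N, then released and handed in before 30 s; the hand-in returned no verdict.

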